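# Brush out the drying box, fit its support bars and lay a clay slab on them to dry

## Robot

A 7-joint arm with a two-finger parallel gripper is mounted at the origin on a cart in front of the work surface, level with it; the furniture and walls round the work are solid. World frame = base frame: x ahead of the robot, y to its left, z up, the work surface at z = 0. Lengths are in m, angles in rad, forces in N, time in s.
With the tool pointing down it reaches from about 0.4 to 0.85 m from the base axis. Payload 6.9 kg.
Tool frame: the origin (TCP) lies midway between the tips of the shut fingers; the grasp point (between the pads) lies behind it (ctrl.pinch_z is the z of the grasp point in the tool frame, in m); z points along the fingers, y is the line along which they close (so a half turn about z gives the same grasp; the last joint's range is limited). The gripper opens to 85 mm and grips with 20 to 120 N. Pads are 22 mm wide; open, the fingers measure 114 mm over their backs; the gripper's body (76 mm by 85 mm) begins 54 mm behind the grasp point. The pads swing forward as they close: fully open they stand 13 mm farther back than shut.
Start: joints at [-1.113, 0.507, -0.238, 1.5, 0.126, 1.149, -0.155], TCP at [0.215, 0.587, 0.231] pointing down, gripper open.
Joint ranges: [-3.08, 3.08], [-0.24, 2.05], [-1.43, 1.35], [0, 2.5], [-1.52, 4.66], [0.17, 1.96], [-2.89, 2.89]. Speed limits (rad/s): [2.39, 2.39, 3.14, 3.14, 3.14, 3.14, 3.14].

## Interface

Orientations are given as a unit quaternion [w, x, y, z].
In Python, from station import ctrl, get_state, vision, ticket, models gives the robot as it stands. Calls block until the motion is done:
- ctrl.movep(position, orientation): joint-space move of the TCP to a pose.
- ctrl.movel(position, frame=None, max_speed=0.15): straight line of the TCP; frame=None keeps the orientation; max_speed is the mean speed in m/s.
- ctrl.set_joints(angles): joint-space move.
- ctrl.ungrasp() and ctrl.close_gripper(force=None): open the fingers fully, or close them until they stop; force is the grip in N (None keeps the last).
- ctrl.pause(seconds).
- ctrl.ik(position, orientation): joint angles nearest the present ones, or None.
- get_state(): the state.
- vision.grab_frame(name): name is "scene" or "top"; returns (picture, depth): 384x512x3 uint8, blue, green, red; 384x512 float32, m along the optical axis (not along the pixel's ray), 0 where there is no reading.
- vision.camera_info(name): a dict with "mtx" (3x3 intrinsics, pixels), "dist_coeffs" ([k1, k2, p1, p2, k3] as OpenCV has them; the pictures are not rectified), "R" (3x3) and "t" (3): a world point X has camera coordinates R X + t. Camera axes: x right, y down, z forward; pixel columns grow to the right and rows downward; lengths in m; the calibration is good to about 2 mm. A picture is of the moment at which its call begins. camera_info takes no time and is no camera call.
A pose or a line that the arm cannot do raises ctrl.Unreachable and nothing moves.
- ticket.close_job(): hands the job in; it is judged then, once.
Trained networks look in the newest picture that a camera, given by its name, has taken for a name from the list of things; names that differ only in an ending like _2 or _b are one class to them, and where a whole thing is asked for, a point or a joint stands for the part that bears it (a point fixed in the world has none). Each returns a list of dicts, best first, with "p" (0 to 1); they miss things now and then, are a little off and sometimes report something else, mostly with a low value. They report only what shows in the picture. A call takes as long as a camera call. They do not tell look-alikes from the thing itself.
- models.recognise(camera, target): "point" ([column, row] in pixels, amid what is visible of it).
- models.masks_of(camera, target): "mask" (384x512 bool, what is visible of it) and "point" ([column, row] in pixels, amid what is visible of it).
The state is a dict: "time": time; "qpos": joint angles; "qd": joint speeds; "tau": joint torques, N m; "tcp_pos": TCP position; "eef_rot": TCP orientation; "contact_force": force on the tool from outside, world axes, zero at the start; "wrist_torque": the same for the moment, N m; "width": finger opening in m; "gripper_force": force on a finger pad.
Only numpy, scipy, OpenCV 4.12 (cv2) and the standard library are available. Lean on these libraries where they do the work, as an engineer would, in place of code of your own. Each camera call takes 0.05 s, during which the arm holds its last target. There are 200 camera calls.

## Task

Get the drying box ready: before any bar goes in, brush its bored aluminium plate from the inside with the long brush, bristles against the plate, two full strokes from the floor up over the bores, and stand the brush back in its pot. Then fit every support bar lying on the bench: tilt it and start one end edge-first in a bore, push it well through, level it and slide it back fully home in the blind socket opposite, with bars in neighbouring seats. When all bars are home, lay the clay slab flat across them, long side across the bars, and leave the wax tin and the scrubbing brush where they are.

Things in the scene. Friction and masses are not known exactly. Their poses are not given: they have to be found in the camera images.
- drying_box: Open plywood drying box fixed on the bench, 224 x 220 mm, rim 100 mm, floor 8 mm above the bench. Origin: under the middle of the interior, at bench height. +y across the box toward the bored plate, along the seated bars; x along the row of seats. Interior x -100..+100, y -85..+85 mm. Three seats at x = -60, 0, +60 mm, axes 86 mm above the bench. A bar is home with its middle at y = -0.5 mm
- bore0 (a point): mouth centre of bore 0 (x = -60 mm), on the inner face (y = +85 mm) of the aluminium bored plate. The plate is 6 mm thick, bores go through, 13.6 mm diameter; behind it an empty closed pocket: a bar's end can go at most 28 mm past the inner face. A bore takes a journal tilted up to about 11 degrees. The rim is 14 mm above the axis
- bore1 (a point): mouth centre of bore 1 (x = 0), on the inner face of the bored plate; the closed outer skin behind the pocket ends at y = +119 mm
- bore2 (a point): mouth centre of bore 2 (x = +60 mm), on the inner face of the bored plate
- socket0 (a point): mouth centre of blind socket 0, 13.6 mm diameter, 9 mm deep, in the inner face (y = -85 mm) of the opposite aluminium wall, 170 mm straight across from bore 0. The bars are longer than the interior: push one about 21 mm past the bored plate's inner face, level it, then slide it back until it meets the socket's bottom
- socket1 (a point): mouth centre of blind socket 1, straight across from bore 1; the socket wall is 16 mm thick (to y = -101 mm)
- socket2 (a point): mouth centre of blind socket 2, straight across from bore 2
- bar0: support bar, 187 mm long, 90 g: middle 127 mm square dark hardwood 14 x 14 mm, 30 mm at either end round steel journals of 12 mm diameter with 2.5 mm chamfers. Both ends alike. Origin: middle of the bar; x axis along it. Lies flat on the bench at the start. All bars are alike; two or three are present
- bar1: another support bar, like bar0
- bar2: another support bar, like bar0
- brush: long round brush, 207 mm, 80 g, standing bristles down in its pot. Origin: middle of the bristle ends; z axis up along the handle. Bristles soft, 44 mm across, 60 mm long, round a stiff core 26 mm across (so its axis 18 mm from a wall presses bristles on it); ferrule to 86 mm; round wooden handle 16 mm across from 86 to 205 mm above the origin
- brush_tip (a point): middle of the bristle ends of the brush (the brush's origin)
- brush_pot: blue ceramic pot for the brush, fixed on the bench, 72 mm across its rubber foot, 75 mm high, inner floor 8 mm above the bench, inside about 41 mm wide at its narrowest. Origin: under its middle at bench height. The brush stands in it with its bristle ends 8 mm above the bench
- clay_slab: tan rectangular slab of modelling clay, stiff, 99 x 65 x 13 mm (x, y, z), 140 g, lying flat on the bench. Origin: centre of its underside. Grasp across its 65 mm width (along its y)
- wax_tin: round wax tin with a green lid, 70 mm across, 35 mm high, loose bystander
- scrub_brush: wooden scrubbing brush, 130 x 58 x 39 mm, loose bystander
Things that resemble listed ones, but are neither listed nor needed, are in the scene too. What is shaped like the clay_slab but red is not meant.

How it is judged:
On the way, in this order (a step that is already met when the one before it is completed fails the run):
1. bristles against the bored plate, lowered to near the floor, with no bar in the box yet (x of brush_tip in the frame of drying_box between -0.087 and 0.087 m and y of brush_tip in the frame of drying_box between 0.06 and 0.086 m and z of brush_tip in the frame of drying_box between 0 and 0.035 m and angle between brush's own z axis and vertical below 0.4 rad and distance between each of bar0, bar1, bar2 and drying_box above 0.15 m), for 0.1 s.
2. brush drawn up the plate until the bristles sweep the bores (x of brush_tip in the frame of drying_box between -0.087 and 0.087 m and y of brush_tip in the frame of drying_box between 0.06 and 0.086 m and z of brush_tip in the frame of drying_box between 0.045 and 0.098 m and angle between brush's own z axis and vertical below 0.4 rad and distance between each of bar0, bar1, bar2 and drying_box above 0.15 m), for 0.05 s.
3. second stroke: down the plate again to near the floor (all of step 1), for 0.1 s.
4. and up over the bores again (all of step 2), for 0.05 s.
5. brush standing in its pot again (horizontal distance between brush_tip and brush_pot below 0.012 m and height (world z) of brush_tip below 0.016 m), for 0.2 s.
6. every bar present is home in a seat, with the slab not yet on them (y of bar0 in the frame of drying_box between -0.004 and 0.003 m and z of bar0 in the frame of drying_box between 0.083 and 0.089 m and angle between the x axis of each of bar0, bar1, bar2 and the y axis of drying_box, either way round below 0.03 rad and (x of bar0 in the frame of drying_box between -0.063 and -0.057 m or x of bar0 in the frame of drying_box between -0.003 and 0.003 m or x of bar0 in the frame of drying_box between 0.057 and 0.063 m) and y of bar1 in the frame of drying_box between -0.004 and 0.003 m and z of bar1 in the frame of drying_box between 0.083 and 0.089 m and (x of bar1 in the frame of drying_box between -0.063 and -0.057 m or x of bar1 in the frame of drying_box between -0.003 and 0.003 m or x of bar1 in the frame of drying_box between 0.057 and 0.063 m) and y of bar2 in the frame of drying_box between -0.004 and 0.003 m and z of bar2 in the frame of drying_box between 0.083 and 0.089 m and (x of bar2 in the frame of drying_box between -0.063 and -0.057 m or x of bar2 in the frame of drying_box between -0.003 and 0.003 m or x of bar2 in the frame of drying_box between 0.057 and 0.063 m) and horizontal distance between clay_slab and drying_box above 0.1 m), for 0.2 s.
At the end, for the whole second after the job is handed in: Each bar seated: middle within 3 mm of a seat's axis, at most 3.5 mm short of home, in line within 0.03 rad. Slab flat on the bars (0.06 rad; long side across them within 0.5 rad; underside 89-98 mm above the bench), at rest. Brush standing in its pot, bristle ends on its floor (all of step 5 and y of bar0 in the frame of drying_box between -0.004 and 0.003 m and z of bar0 in the frame of drying_box between 0.083 and 0.089 m and angle between the x axis of each of bar0, bar1, bar2 and the y axis of drying_box, either way round below 0.03 rad and (x of bar0 in the frame of drying_box between -0.063 and -0.057 m or x of bar0 in the frame of drying_box between -0.003 and 0.003 m or x of bar0 in the frame of drying_box between 0.057 and 0.063 m) and y of bar1 in the frame of drying_box between -0.004 and 0.003 m and z of bar1 in the frame of drying_box between 0.083 and 0.089 m and (x of bar1 in the frame of drying_box between -0.063 and -0.057 m or x of bar1 in the frame of drying_box between -0.003 and 0.003 m or x of bar1 in the frame of drying_box between 0.057 and 0.063 m) and y of bar2 in the frame of drying_box between -0.004 and 0.003 m and z of bar2 in the frame of drying_box between 0.083 and 0.089 m and (x of bar2 in the frame of drying_box between -0.063 and -0.057 m or x of bar2 in the frame of drying_box between -0.003 and 0.003 m or x of bar2 in the frame of drying_box between 0.057 and 0.063 m) and z of clay_slab in the frame of drying_box between 0.089 and 0.098 m and x of clay_slab in the frame of drying_box between -0.08 and 0.08 m and y of clay_slab in the frame of drying_box between -0.06 and 0.06 m and angle between clay_slab's own z axis and vertical below 0.06 rad and linear speed of clay_slab below 0.02 m/s and angle between the x axis of clay_slab and the x axis of drying_box, either way round below 0.5 rad and angle between brush's own z axis and vertical below 0.2 rad); the robot touches nothing.
It fails at once if the wax tin is pushed more than 3 cm (distance of wax_tin from where it was at the start of the episode above 0.03 m).
It fails at once if the scrubbing brush is pushed more than 3 cm (distance of scrub_brush from where it was at the start of the episode above 0.03 m).
Of bar0, bar1, bar2 only 2 to 3 are there at a start; the rules pass over those that are not, and their reading is None.
At some moment in a run one of clay_slab may be knocked a few centimetres aside while the robot is not near it.
Once in a run the grip may slacken for a moment while it holds something.
It also fails if it takes over 210 s, if anything falls off the work surface, if the arm or the gripper's body presses on something with over 40 N, if the wrist force passes 120 N, or if a joint passes its speed limit or range.

## Working session

There is one attempt and no reset: what is moved stays moved. The work goes in short steps, each a Python script; the robot and the scene stay as the last script left them, time stands still between calls to the robot, and variables do not carry over. Pictures are saved under pics/ and viewed, at most 14 in all, crops included, and the job is handed in when it is done.

```bash
ls; mkdir -p pics; python3 - <<'E'
from station import ctrl, get_state, vision, ticket, models
import cv2,numpy as np
print(get_state()['tcp_pos'],get_state()['eef_rot'],ctrl.pinch_z,get_state()['width'],get_state()['time'])
for n in ("scene","top"):
    im,d=vision.grab_frame(n); cv2.imwrite(f"pics/a_{n}.png",im); np.save(f"pics/a_{n}.npy",d)
    c=vision.camera_info(n); print(n,np.round(c["mtx"],1).tolist(),np.round(c["R"],4).tolist(),np.round(c["t"],4).tolist(),c["dist_coeffs"])
    print((-np.array(c["R"]).T@np.array(c["t"])).round(3))
    for t in ["drying_box","bar0","brush","brush_pot","clay_slab","wax_tin","scrub_brush","bore0","bore1","socket0"]:
        print(n,t,[(np.round(r["point"]).tolist(),round(r["p"],2)) for r in models.recognise(n,t)])
E
```

```text
pics
[0.21528161 0.58620959 0.23042431] [-1.37815560e-04  1.74996148e-01  9.84568705e-01 -8.90749155e-04] -0.0187 0.08578253730715488 0.0
scene [[393.6, 0.0, 246.7], [0.0, 393.6, 189.9], [0.0, 0.0, 1.0]] [[0.6024, 0.7982, -0.0049], [0.699, -0.5305, -0.4796], [-0.3854, 0.2855, -0.8775]] [-0.3675, -0.348, 1.4172] [0.03026076 0.         0.         0.         0.        ]
[ 1.011 -0.296  1.075]
scene drying_box [([235.0, 190.0], 0.81)]
scene bar0 [([128.0, 225.0], 0.8), ([133.0, 247.0], 0.66), ([287.0, 132.0], 0.4)]
scene brush [([318.0, 138.0], 0.56), ([235.0, 191.0], 0.37)]
scene brush_pot []
scene clay_slab [([286.0, 131.0], 0.94), ([368.0, 170.0], 0.94)]
scene wax_tin [([201.0, 271.0], 0.92)]
scene scrub_brush [([343.0, 133.0], 0.83)]
scene bore0 [([234.0, 187.0], 0.81)]
scene bore1 [([234.0, 187.0], 0.81)]
scene socket0 [([235.0, 189.0], 0.83)]
top [[483.0, 0.0, 253.7], [0.0, 483.0, 186.8], [0.0, 0.0, 1.0]] [[-0.0268, -0.9995, -0.0165], [-0.9957, 0.0281, -0.0881], [0.0885, 0.0141, -0.996]] [0.0728, 0.5681, 1.4526] [0.0397212 0.        0.        0.        0.       ]
[0.439 0.036 1.498]
top drying_box [([272.0, 197.0], 0.66)]
top bar0 [([375.0, 209.0], 0.62), ([369.0, 230.0], 0.58)]
top brush [([180.0, 182.0], 0.65)]
top brush_pot [([187.0, 188.0], 0.67)]
top clay_slab [([146.0, 142.0], 0.92), ([177.0, 230.0], 0.68), ([274.0, 191.0], 0.65)]
top wax_tin [([339.0, 153.0], 0.93)]
top scrub_brush [([132.0, 191.0], 0.94)]
top bore0 [([272.0, 193.0], 0.57)]
top bore1 [([272.0, 193.0], 0.57)]
top socket0 [([273.0, 196.0], 0.74)]
```

```bash
python3 - <<'E'
import cv2
a=cv2.imread("pics/a_top.png")[90:300,90:430]; cv2.imwrite("pics/b_top.png",cv2.resize(a,None,fx=2.35,fy=2.35,interpolation=cv2.INTER_CUBIC))
a=cv2.imread("pics/a_scene.png")[60:320,70:440]; cv2.imwrite("pics/b_scene.png",cv2.resize(a,None,fx=2.1,fy=2.1,interpolation=cv2.INTER_CUBIC))
E
```

```text
(no output)
```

View pics/b_top.png

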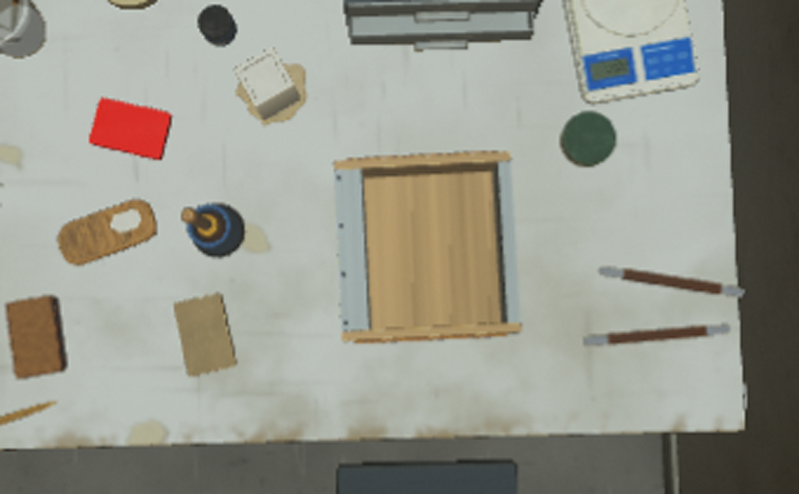

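View pics/b_scene.png

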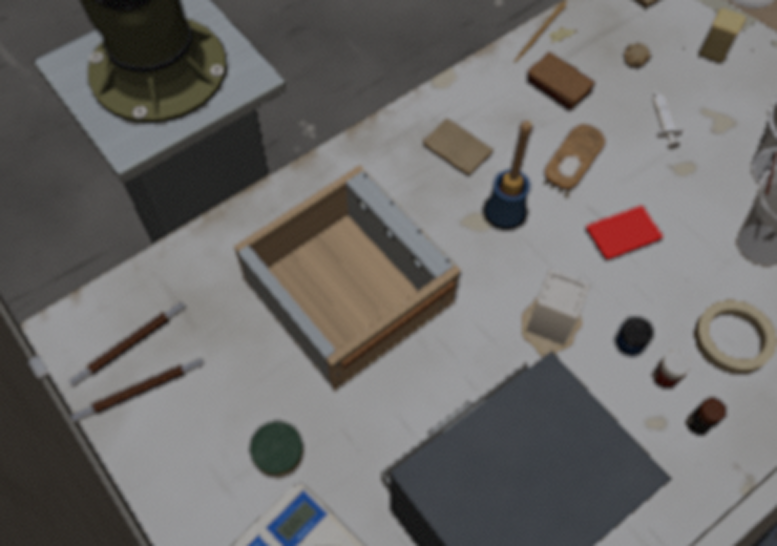

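Top view: box in the middle with the bored (wide) plate on the left, i.e. world +y. Two bars lie to the right, at about (375,209) and (369,230). The brush in its pot is at (180,182), the tan slab at (177,230), the red decoy at (146,142) and the tin at (339,153). Next I'll measure.

```bash
cat > h.py <<'E'
from station import ctrl, get_state, vision, ticket, models
import cv2, numpy as np
def cloud(n,d):
    c=vision.camera_info(n); K=np.array(c["mtx"]); D=np.array(c["dist_coeffs"]); R=np.array(c["R"]); t=np.array(c["t"])
    v,u=np.mgrid[0:384,0:512]
    p=cv2.undistortPoints(np.stack([u,v],-1).reshape(-1,1,2).astype(np.float64),K,D).reshape(384,512,2)
    X=np.dstack([p*d[...,None],d]); return (X-t)@R
def at_z(n,uv,z):
    c=vision.camera_info(n); K=np.array(c["mtx"]); D=np.array(c["dist_coeffs"]); R=np.array(c["R"]); t=np.array(c["t"])
    p=cv2.undistortPoints(np.float64(uv).reshape(-1,1,2),K,D).reshape(-1,2)
    r=np.c_[p,np.ones(len(p))]@R; o=-R.T@t
    return o+r*((z-o[2])/r[:,2])[:,None]
E
cat > m.py <<'E'
from h import *
for n in ("scene","top"):
    d=np.load(f"pics/a_{n}.npy"); P=cloud(n,d); z=P[...,2]
    tb=(d>0)&(P[...,0]>.3)&(P[...,0]<.7)&(abs(P[...,1])<.35)&(abs(z)<.01); print(n,"table z",np.median(z[tb]),z[tb].std())
    m=(d>0)&(abs(P[...,0]-.42)<.2)&(abs(P[...,1])<.2)&(z>.085)&(z<.115)
    m=cv2.morphologyEx(m.astype(np.uint8),cv2.MORPH_OPEN,np.ones((2,2)))
    k,l,s,_=cv2.connectedComponentsWithStats(m); print(s[1:].tolist())
    q=P[l>0]; print("rim z",np.median(q[:,2]),"rect",cv2.minAreaRect((q[:,:2]*1000).astype(np.float32)))
    vision.grab_frame(n)
    for t,zz in (("bar0",.01),("clay_slab",.013),("brush_pot",.075),("wax_tin",.035),("scrub_brush",.03)):
        for r in models.masks_of(n,t):
            ys,xs=np.nonzero(r["mask"]); 
            w=at_z(n,np.c_[xs,ys],zz)[:,:2]*1000; (c,s,a)=cv2.minAreaRect(w.astype(np.float32))
            e=np.linalg.svd(w-w.mean(0),full_matrices=False)[2][0]
            print(n,t,round(r["p"],2),len(xs),"mean",w.mean(0).round(1),"rect",np.round(c,1),np.round(s,1),round(a,1),"ax",np.degrees(np.arctan2(e[1],e[0])).round(1),"bgr",vision_im[n][ys,xs].mean(0).round() if 0 else cv2.imread(f"pics/a_{n}.png")[ys,xs].mean(0).round())
    m=(d>0)&(z>.1)&(np.hypot(P[...,0]-.44,P[...,1]-.19)<.12); q=P[m]
    o=np.argsort(-q[:,2])[:6]; print("brush top",q[o].round(3).tolist())
E
python3 m.py
```

```text
scene table z 0.0005445150456362607 0.0031114990850241065
[[183, 140, 99, 85, 1451]]
rim z 0.09975837711274683 rect ((649.8167724609375, -118.28399658203125), (279.8105773925781, 754.2354736328125), 43.45769119262695)
scene bar0 0.93 320 mean [ 425.3 -286. ] rect [ 424.9 -287.8] [ 22.  173.7] 4.0 ax -85.0 bgr [56. 61. 73.]
scene bar0 0.57 377 mean [ 494.5 -311.2] rect [ 495.6 -311.3] [178.8  24.2] 82.7 ax -99.1 bgr [63. 67. 79.]
scene clay_slab 0.96 535 mean [442.  297.7] rect [442.  298.8] [102.7  73.6] 12.5 ax 9.8 bgr [ 85. 101. 112.]
scene clay_slab 0.68 607 mean [716.4 391.4] rect [716.2 392.6] [105.5  69.5] 74.0 ax -103.7 bgr [ 45.  46. 157.]
scene brush_pot 0.62 426 mean [599.1 250.9] rect [592.1 254.8] [ 66.1 106.1] 47.8 ax -53.5 bgr [56. 48. 41.]
scene brush_pot 0.58 231 mean [549.6 316.1] rect [542.7 320.8] [ 27.9 140.2] 39.9 ax -52.5 bgr [52. 68. 83.]
scene wax_tin 0.6 567 mean [ 684.1 -209.4] rect [ 684.  -210.2] [65.  74.9] 55.4 ax -35.3 bgr [55. 64. 52.]
scene scrub_brush 0.96 607 mean [577.3 418.7] rect [576.4 418.4] [ 61.  146.4] 17.6 ax -70.4 bgr [ 81. 100. 118.]
brus
[... 570 characters left out ...]
8. 208.]
top clay_slab 0.83 669 mean [439.7 296.5] rect [439.7 296.5] [98.6 65.3] 11.8 ax -167.4 bgr [ 93. 128. 142.]
top brush_pot 0.62 344 mean [568.3 265.4] rect [570.9 268.8] [71.3 65.4] 88.4 ax 149.3 bgr [81. 75. 66.]
top wax_tin 0.92 452 mean [ 678.1 -207.1] rect [ 678.1 -206.8] [68.8 71.7] 42.4 ax -49.6 bgr [72. 87. 70.]
top scrub_brush 0.56 673 mean [576.2 418.5] rect [576.4 418.9] [ 54.3 124.6] 19.1 ax -70.4 bgr [ 87. 125. 152.]
top scrub_brush 0.51 682 mean [439.8 294.4] rect [440.2 294.2] [97.3 64.8] 11.3 ax -168.2 bgr [ 94. 128. 142.]
brush top [[0.453, 0.09, 0.109], [0.453, 0.092, 0.108], [0.459, 0.101, 0.108], [0.437, 0.107, 0.107], [0.506, 0.114, 0.107], [0.471, 0.089, 0.107]]
```

```bash
cat > m2.py <<'E'
from h import *
from scipy.optimize import minimize
def proj(n,X):
    c=vision.camera_info(n); R=np.array(c["R"]); r=cv2.Rodrigues(R)[0]
    return cv2.projectPoints(np.float64(X).reshape(-1,1,3),r,np.array(c["t"]),np.array(c["mtx"]),np.array(c["dist_coeffs"]))[0].reshape(-1,2)
def box2w(p,L): 
    c,s=np.cos(p[2]),np.sin(p[2]); L=np.asarray(L,float); return np.c_[p[0]+c*L[:,0]-s*L[:,1],p[1]+s*L[:,0]+c*L[:,1],L[:,2]]
def edges(L,z): 
    L=np.array(L); return np.vstack([L[i]+(L[(i+1)%4]-L[i])*np.linspace(.04,.96,60)[:,None] for i in range(4)])
O=[[-.112,-.101],[.112,-.101],[.112,.119],[-.112,.119]]
I=[[-.1,-.085],[.1,-.085],[.1,.085],[-.1,.085]]
A=np.vstack([edges(O,0),edges(I,0)]); A=np.c_[A,np.full(len(A),.1)]
G={}
for n in ("scene","top"):
    im=cv2.GaussianBlur(cv2.imread(f"pics/a_{n}.png"),(0,0),1.0).astype(np.float32)
    G[n]=np.sqrt(sum(cv2.Sobel(im,cv2.CV_32F,1,0)**2+cv2.Sobel(im,cv2.CV_32F,0,1)**2 for im in cv2.split(im)))
    if n=="scene": pass
def cost(p,ns):
    s=0
    for n in ns:
        q=proj(n,box2w(p,A)).astype(np.float32); g=cv2.remap(np.minimum(G[n],150),q[:,0][None],q[:,1][None],cv2.INTER_LINEAR); s-=g.mean()
    return s
def fit(ns):
    best=None
    for x in np.arange(.50,.56,.006):
        for y in np.arange(-.03,.02,.006):
            for a in (-.06,-.03,0,.03,.06):
                c=cost((x,y,a),ns)
                if best is None or c<best[0]: best=(c,(x,y,a))
    r=minimize(cost,best[1],args=(ns,),method="Nelder-Mead",options=dict(initial_simplex=np.array(best[1])+np.array([[0,0,0],[.004,0,0],[0,.004,0],[0,0,.03]])))
    return r.x.round(4),round(r.fun,1)
if __name__=="__main__":
    print(fit(["scene"]),fit(["top"]),fit(["scene","top"]))
    for n in ("scene","top"):
        P=cloud(n,np.load(f"pics/a_{n}.npy")); m=(P[...,2]>.13)&(np.hypot(P[...,0]-.57,P[...,1]-.26)<.08); m=m&(P[...,2]<.23); q=P[m]
        print(n,len(q),q.mean(0).round(4)); v=np.linalg.svd(q-q.mean(0),full_matrices=False)[2][0]; print(v.round(3),q[:,2].max()); 
        for lo in (.13,.16,.19): s=q[(q[:,2]>lo)&(q[:,2]<lo+.03)]; print(lo,len(s),s.mean(0).round(4))
E
python3 m2.py
```

```text
(array([ 0.5451, -0.    ,  0.0323]), np.float64(-121.8)) (array([ 0.5264, -0.0032,  0.0171]), np.float64(-113.3)) (array([ 0.5434, -0.0014,  0.0246]), np.float64(-230.8))
scene 121 [0.5786 0.2772 0.179 ]
[ 0.021 -0.023 -1.   ] 0.2191515851455573
0.13 33 [0.5789 0.2768 0.1446]
0.16 40 [0.5787 0.2767 0.1747]
0.19 48 [0.5782 0.278  0.2064]
top 64 [0.5743 0.2767 0.1897]
[-0.034 -0.067 -0.997] 0.21678879775662854
0.13 13 [0.5734 0.2744 0.1437]
0.16 12 [0.5729 0.2746 0.1741]
0.19 39 [0.5751 0.2781 0.2099]
```

```bash
cat > m3.py <<'E'
from m2 import *
r=minimize(cost,(.5434,-.0014,.0246),args=(["top"],),method="Nelder-Mead",options=dict(initial_simplex=np.array((.5434,-.0014,.0246))+np.array([[0,0,0],[.003,0,0],[0,.003,0],[0,0,.02]])));print(r.x.round(4),r.fun)
out=[]
for n,p,c in (("scene",(.5434,-.0014,.0246),(235,190)),("top",r.x,(275,200))):
    im=cv2.imread(f"pics/a_{n}.png"); k=5; x0,y0=c[0]-60,c[1]-60
    cr=cv2.resize(im[y0:y0+120,x0:x0+120],None,fx=3.3,fy=3.3,interpolation=cv2.INTER_CUBIC); k=3.3
    for q in proj(n,box2w(p,A)): cv2.circle(cr,(int((q[0]-x0+.5)*k),int((q[1]-y0+.5)*k)),0,(0,0,255),-1)
    out.append(cr)
cv2.imwrite("pics/c.png",np.hstack(out))
E
python3 m3.py
```

```text
[ 0.5392 -0.0023  0.0267] -113.23668670654297
```

View pics/c.png

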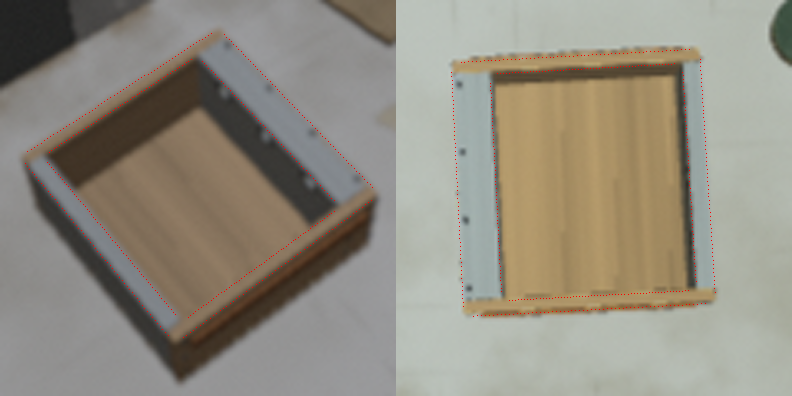

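The scene overlay fits the rim well, so the box is at about (0.542, -0.002) with yaw 0.026. I'll refine that by touching the inner walls with shut fingers.

```bash
cat >> h.py <<'E'
from scipy.spatial.transform import Rotation as Ro
import json,os
def quat(yaw,th=0.,flip=False):
    # tool down, tool y along box x turned by yaw; th>0 raises the -y side
    R0=Ro.from_matrix(np.array([[0,1,0],[1,0,0],[0,0,-1.]]))   # tool x->world y, y->x, z->-z
    if flip: R0=Ro.from_matrix(np.diag([-1,-1,1.]))*R0
    q=(Ro.from_euler('z',yaw)*Ro.from_euler('x',-th)*R0).as_quat(); return q[[3,0,1,2]]
BP=json.load(open("box.json")) if os.path.exists("box.json") else [.542,-.0018,.026]
def bw(x,y,z): 
    c,s=np.cos(BP[2]),np.sin(BP[2]); return np.array([BP[0]+c*x-s*y,BP[1]+s*x+c*y,z])
def S(*k):
    s=get_state(); return " ".join(f"{a}={np.round(s[a],4).tolist()}" for a in (k or ("time","tcp_pos","contact_force","width","gripper_force")))
E
python3 - <<'E'
from h import *
for f in (0,1): print(f, ctrl.ik(bw(0,0,.2),quat(BP[2],0,f)), ctrl.ik([.493,-.312,.01],quat(-.17,0,f)))
f=False
j=ctrl.ik(bw(0,0,.2),quat(BP[2],0,False)); k=ctrl.ik(bw(0,0,.2),quat(BP[2],0,True)); q=get_state()["qpos"]
if np.abs(np.array(k)-q).max()<np.abs(np.array(j)-q).max(): f=True
print("flip",f)
ctrl.close_gripper(30); ctrl.movep(bw(0,0,.2),quat(BP[2],0,f)); print(S())
ctrl.movel(bw(0,0,.055)); F0=np.array(get_state()["contact_force"]); print(S())
def probe(start,dirn,maxd):
    ctrl.movel(bw(*start)); ctrl.pause(.1); b=np.array(get_state()["contact_force"]); c,s=np.cos(BP[2]),np.sin(BP[2]); w=np.array([c*dirn[0]-s*dirn[1],s*dirn[0]+c*dirn[1],0])
    for i in range(1,int(maxd/.001)+1):
        ctrl.movel(bw(*start)+w*.001*i,None,.05); st=get_state(); f=-(np.array(st["contact_force"])-b)@w
        if f>4: break
    p=np.array(st["tcp_pos"]); print(start,dirn,i,"F",f.round(1),p.round(4).tolist(),st["time"]); ctrl.movel(p-w*.008)
    return p
probe((.06,.06,.055),(0,1),.022)
probe((-.06,.06,.055),(0,1),.022)
E
```

```text
0 [-0.25159548  0.41871475  0.30700565  1.77266638 -0.14921327  0.97292274
  0.14074928] [ 0.18589238  0.77370596  0.55854497  1.86075048 -0.62246238  0.68822497
  0.94239364]
1 [-0.7101704   0.65150794  1.15198689  1.77779049 -0.65079975  1.15408052
 -2.46633865] [-0.07245784  1.03393041  1.14947307  1.86386996 -1.11121097  1.06534474
 -1.75835894]
flip False
time=4.8667 tcp_pos=[0.5421, -0.0004, 0.1999] contact_force=[-0.3771, -0.3505, 0.7021] width=0.0001 gripper_force=0.0
time=5.9833 tcp_pos=[0.5426, -0.0018, 0.0557] contact_force=[0.3193, 0.3594, -0.7251] width=-0.0002 gripper_force=0.0
(0.06, 0.06, 0.055) (0, 1) 12 F 4.4 [0.6002, 0.0706, 0.055] 9.8
(-0.06, 0.06, 0.055) (0, 1) 12 F 4.6 [0.4801, 0.0677, 0.055] 14.1
```

```bash
python3 - <<'E'
from h import *
def probe(start,dirn,maxd):
    ctrl.movel(bw(*start)); ctrl.pause(.1); b=np.array(get_state()["contact_force"]); c,s=np.cos(BP[2]),np.sin(BP[2]); w=np.array([c*dirn[0]-s*dirn[1],s*dirn[0]+c*dirn[1],0])
    for i in range(1,int(maxd/.001)+1):
        ctrl.movel(bw(*start)+w*.001*i,None,.05); st=get_state(); f=-(np.array(st["contact_force"])-b)@w
        if f>4: break
    p=np.array(st["tcp_pos"]); print(start,dirn,i,"F",f.round(1),p.round(4).tolist(),st["time"]); ctrl.movel(p-w*.008)
    return p
a=probe((0,-.065,.055),(0,-1),.017)
b=probe((-.075,0,.055),(-1,0),.025)
c=probe((.075,0,.055),(1,0),.025)
p1=np.array([0.6002,0.0706]);p2=np.array([0.4801,0.0677])
yaw=np.arctan2(p1[1]-p2[1],p1[0]-p2[0])
n=np.array([-np.sin(yaw),np.cos(yaw)]);e=np.array([np.cos(yaw),np.sin(yaw)])
yc=((p1@n)+(a[:2]@n))/2; xc=(b[:2]@e+c[:2]@e)/2
o=xc*e+yc*n; print("yaw",yaw,"o",o,"half y",(p1@n-a[:2]@n)/2,"half x",(c[:2]-b[:2])@e/2)
json.dump([float(o[0]),float(o[1]),float(yaw)],open("box.json","w"))
ctrl.movel(bw(.0,0,.25),None,.3); print(S())
E
```

```text
(0, -0.065, 0.055) (0, -1) 8 F 4.3 [0.5439, -0.0738, 0.055] 17.5417
(-0.075, 0, 0.055) (-1, 0) 2 F 5.8 [0.4672, -0.004, 0.0554] 19.2
(0.075, 0, 0.055) (1, 0) 1 F 4.4 [0.6147, -0.0002, 0.0555] 20.8917
yaw 0.024141853261155286 o [ 0.54097199 -0.00236223] half y 0.07151123482041445 half x 0.07378147511898057
time=21.975 tcp_pos=[0.5419, -0.0015, 0.2489] contact_force=[0.216, 0.438, -0.3504] width=0.0002 gripper_force=0.0
```

```bash
python3 - <<'E'
from h import *
def rd(): 
    L=[]
    for _ in range(6): ctrl.pause(.02); L.append(np.r_[get_state()["tcp_pos"],get_state()["contact_force"]])
    L=np.array(L); return L.mean(0),L.std(0)
print([np.round(x,4).tolist() for x in rd()],bw(0,0,.25))
e=np.array([np.cos(BP[2]),np.sin(BP[2]),0])
ctrl.movel(bw(-.06,0,.06),None,.3); out=[]
for sg in (-1,1):
    ctrl.movel(bw(sg*.069,0,.06),None,.15); b,_=rd()
    for k in range(1,9):
        ctrl.movel(bw(sg*(.069+.001*k),0,.06),None,.1); ctrl.pause(.05); f=-sg*(np.array(get_state()["contact_force"])-b[3:])@e
        if f>3.5: break
    m,s=rd(); print(sg,k,f,m.round(4),s.round(4),bw(sg*(.069+.001*k),0,.06).round(4)); out.append(m[:3]@e)
    ctrl.movel(bw(sg*.06,0,.06))
xc=(out[0]+out[1])/2; print("half",(out[1]-out[0])/2); 
o=np.array([BP[0],BP[1],0]); o=o+(xc-o@e)*e; print("old",BP,"new",o)
json.dump([float(o[0]),float(o[1]),BP[2]],open("box.json","w"))
ctrl.movel(bw(.0,0,.2),None,.3); print(S())
E
```

```text
[[0.5417, -0.0015, 0.2482, 0.0834, -0.2365, -0.2744], [0.0001, 0.0, 0.0002, 0.5903, 0.45, 0.3794]] [ 0.54097199 -0.00236223  0.25      ]
-1 8 -1.4360330902239935 [ 0.464  -0.0042  0.06    0.2859  0.0288 -0.4329] [0.     0.     0.     0.5392 0.412  0.7087] [ 0.464  -0.0042  0.06  ]
1 8 -0.18544068823222 [ 6.179e-01 -5.000e-04  6.000e-02 -2.672e-01 -2.914e-01  3.419e-01] [0.     0.     0.     0.3657 0.3962 0.3043] [ 6.179e-01 -5.000e-04  6.000e-02]
half 0.07699168624385683
old [0.5409719891822933, -0.0023622310975243213, 0.024141853261155286] new [ 0.54097505 -0.00236216  0.        ]
time=30.5417 tcp_pos=[0.5415, -0.0022, 0.2006] contact_force=[-0.6527, 0.4046, 0.0631] width=0.0001 gripper_force=0.0
```

```bash
python3 - <<'E'
from h import *
def rd(n=4): 
    L=[]
    for _ in range(n): ctrl.pause(.02); L.append(np.r_[get_state()["tcp_pos"],get_state()["contact_force"]])
    return np.array(L).mean(0)
e=np.array([np.cos(BP[2]),np.sin(BP[2]),0])
out=[]
ctrl.movel(bw(.07,0,.06),None,.3)
for sg in (1,-1):
    ctrl.movel(bw(sg*.079,0,.06),None,.2); ctrl.pause(.1); b=rd()
    for k in range(1,14):
        ctrl.movel(bw(sg*(.079+.001*k),0,.06),None,.1); ctrl.pause(.06); m=rd(); f=-sg*(m[3:]-b[3:])@e
        if f>3: break
    print(sg,k,f.round(2),m.round(4),bw(sg*(.079+.001*k),0,.06).round(4)); out.append(m[:3]@e)
    ctrl.movel(bw(sg*.07,0,.06))
xc=(out[0]+out[1])/2; print("half",abs(out[1]-out[0])/2,xc-bw(0,0,0)@e)
o=np.array([BP[0],BP[1],0]); o=o+(xc-o@e)*e; print("old",BP,"new",o)
json.dump([float(o[0]),float(o[1]),BP[2]],open("box.json","w"))
ctrl.movel(bw(.0,0,.25),None,.4); print(S())
E
```

```text
1 4 5.9 [ 6.2260e-01 -4.0000e-04  5.9900e-02 -6.4294e+00 -1.6860e-01  4.0416e+00] [ 6.24e-01 -4.00e-04  6.00e-02]
-1 4 3.59 [ 0.4588 -0.0044  0.0602  3.5083  0.2923  1.5976] [ 0.458  -0.0044  0.06  ]
half 0.08193536930523468 -0.0003136451060449241
old [0.5409750546519839, -0.00236215707702388, 0.024141853261155286] new [ 0.5406615  -0.00236973  0.        ]
time=36.85 tcp_pos=[0.54, -0.0024, 0.2497] contact_force=[0.5349, -0.0609, -0.4406] width=-0.0001 gripper_force=0.0
```

```bash
python3 - <<'E'
from h import *
q=quat(BP[2]); g=np.array([.5755,.2800,.156])
ctrl.ungrasp(); ctrl.movep(g+[0,0,.11],q); ctrl.movel(g,None,.2); print(S())
ctrl.close_gripper(70); print(S())
ctrl.movel(g+[0,0,.135],None,.15); print(S())
im,d=vision.grab_frame("scene"); im2,d2=vision.grab_frame("top")
for n,dd in (("scene",d),("top",d2)): np.save(f"pics/br_{n}.npy",dd)
x0=230;cv2.imwrite("pics/br.png",np.hstack([cv2.resize(im[60:200,250:390],(400,400)),cv2.resize(im2[110:250,110:250],(400,400))]))
E
```

```text
time=39.4333 tcp_pos=[0.5765, 0.2792, 0.1571] contact_force=[-0.4664, 0.5124, 0.0135] width=0.0854 gripper_force=0.0
time=40.0833 tcp_pos=[0.5757, 0.2802, 0.1565] contact_force=[-0.7281, -0.2257, 3.2575] width=0.0147 gripper_force=68.106
time=41.1333 tcp_pos=[0.575, 0.2798, 0.2898] contact_force=[-0.2545, -0.2575, -1.5228] width=0.0149 gripper_force=68.1553
```

View pics/br.png

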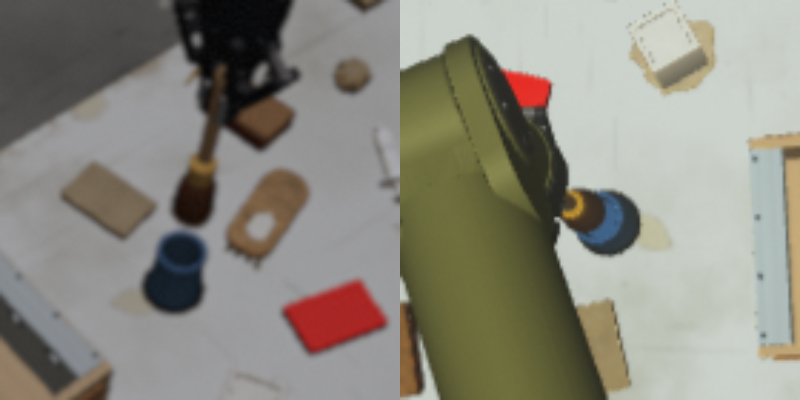

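The brush is lifted cleanly out of its pot and hangs vertical. Now the strokes.

```bash
python3 - <<'E'
from h import *
q=quat(BP[2]); Z=lambda t: t+.148
ctrl.movel(bw(-.03,.05,Z(.135)),q,.25)
ctrl.movel(bw(-.03,.05,Z(.022)),None,.2); print(S())
def chk(t): print(t,S("time","tcp_pos","contact_force","width"))
ctrl.movel(bw(-.03,.068,Z(.020)),None,.1); ctrl.pause(.25); chk("down1")
ctrl.movel(bw(-.03,.068,Z(.075)),None,.1); ctrl.pause(.15); chk("up1")
im,d=vision.grab_frame("scene"); cv2.imwrite("pics/up1.png",cv2.resize(im[90:250,170:370],None,fx=3.5,fy=3.5,interpolation=cv2.INTER_CUBIC))
E
```

```text
time=43.0667 tcp_pos=[0.5102, 0.0474, 0.1705] contact_force=[0.2051, 0.0447, -1.2629] width=0.0148 gripper_force=68.1644
down1 time=43.65 tcp_pos=[0.5091, 0.0644, 0.1682] contact_force=[-0.3598, 0.5909, 0.3978] width=0.0154
up1 time=44.5 tcp_pos=[0.5086, 0.0649, 0.2222] contact_force=[0.4624, -0.0502, -0.262] width=0.015
```

View pics/up1.png

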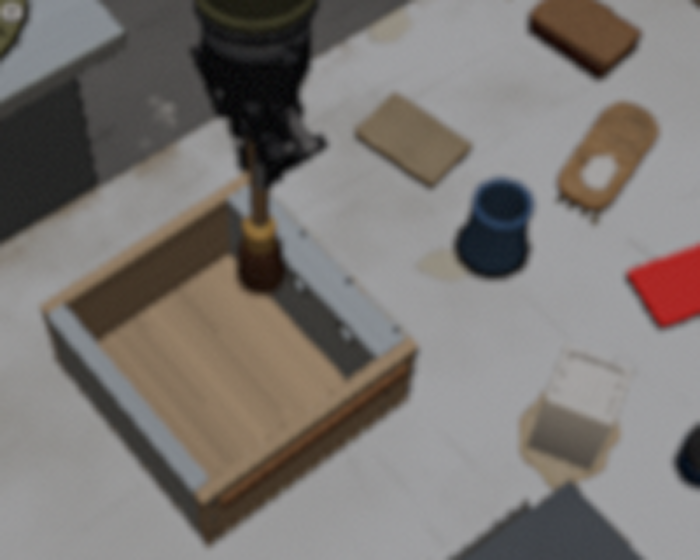

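```bash
python3 - <<'E'
from h import *
for n in ("scene","top"):
    P=cloud(n,np.load(f"pics/br_{n}.npy"))
    for lo,hi in ((.15,.19),(.20,.228),(.228,.262)):
        m=(P[...,2]>lo)&(P[...,2]<hi)&(np.hypot(P[...,0]-.575,P[...,1]-.28)<.04); q=P[m]; print(n,lo,len(q),q.mean(0).round(4),np.median(q,0).round(4))
E
```

```text
scene 0.15 146 [0.5836 0.2696 0.1718] [0.5861 0.2669 0.1712]
scene 0.2 92 [0.58   0.2747 0.2161] [0.5814 0.2727 0.2186]
scene 0.228 49 [0.5785 0.276  0.2449] [0.5801 0.2749 0.2445]
top 0.15 71 [0.5687 0.2674 0.1723] [0.5658 0.2641 0.1712]
top 0.2 48 [0.5724 0.2731 0.2188] [0.5702 0.2728 0.2233]
top 0.228 19 [0.5735 0.2733 0.2386] [0.5733 0.2726 0.2333]
```

Depth puts the brush axis within about 2 mm of the TCP, so the tip is at y≈0.069, within limits. On to the second stroke, then the pot.

```bash
python3 - <<'E'
from h import *
q=quat(BP[2]); Z=lambda t: t+.148; g=np.array([.5755,.2800,.156])
def chk(t): print(t,S("time","tcp_pos","contact_force","width"))
ctrl.movel(bw(.03,.068,Z(.075)),None,.1)
ctrl.movel(bw(.03,.068,Z(.020)),None,.1); ctrl.pause(.25); chk("down2")
ctrl.movel(bw(.03,.068,Z(.075)),None,.1); ctrl.pause(.15); chk("up2")
ctrl.movel(bw(.03,.05,Z(.135)),None,.2)
ctrl.movel(g+[0,0,.135],q,.25); ctrl.pause(.3); chk("over pot")
ctrl.movel(g+[0,0,.06],None,.12); chk("in")
ctrl.movel(g+[0,0,.001],None,.08); ctrl.pause(.3); chk("seated")
ctrl.ungrasp(); ctrl.pause(.2); ctrl.movel(g+[0,0,.11],None,.2); chk("up")
ctrl.movel([.50,.10,.28],None,.35)
im,d=vision.grab_frame("scene"); np.save("pics/p_scene.npy",d); P=cloud("scene",d)
m=(P[...,2]>.13)&(np.hypot(P[...,0]-.575,P[...,1]-.28)<.05)&(P[...,2]<.25); print(P[m].mean(0).round(4),P[m][:,2].max())
cv2.imwrite("pics/pot.png",cv2.resize(im[40:320,70:410],None,fx=2.1,fy=2.1,interpolation=cv2.INTER_CUBIC))
E
```

```text
down2 time=46.25 tcp_pos=[0.5693, 0.0663, 0.1686] contact_force=[0.3061, 0.0155, -0.7886] width=0.0148
up2 time=47.1 tcp_pos=[0.5686, 0.0663, 0.2222] contact_force=[0.0583, -0.1505, -0.9731] width=0.0145
over pot time=48.9417 tcp_pos=[0.5757, 0.279, 0.2913] contact_force=[0.202, 0.1072, -0.9795] width=0.0145
in time=49.7167 tcp_pos=[0.576, 0.2801, 0.2167] contact_force=[0.9368, -0.1891, -0.3847] width=0.015
seated time=50.9 tcp_pos=[0.5756, 0.28, 0.1571] contact_force=[-0.7508, -0.5066, -0.3479] width=0.015
up time=52.475 tcp_pos=[0.5749, 0.2799, 0.2649] contact_force=[0.5741, -0.5875, -0.9737] width=0.0854
[0.5787 0.2772 0.1791] 0.215471951745085
```

View pics/pot.png

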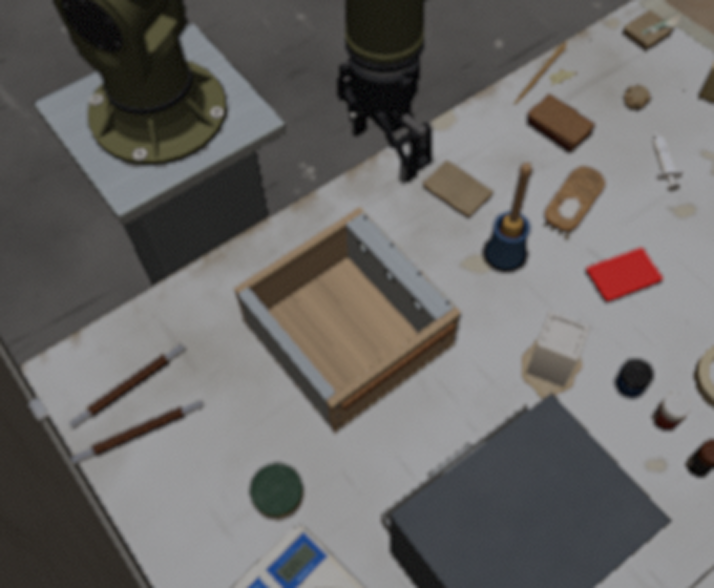

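The brush stands in its pot as before. Now I'll measure the bars from the dark wood parts.

```bash
python3 - <<'E'
from h import *
v,u=np.mgrid[0:384,0:512]
for n in ("scene","top"):
    im,_=vision.grab_frame(n); w=at_z(n,np.c_[u.ravel(),v.ravel()],.011).reshape(384,512,3)
    i=im.astype(int); g=i.sum(2); reg=(w[...,0]>.36)&(w[...,0]<.56)&(w[...,1]>-.43)&(w[...,1]<-.17)
    m=reg&(i[...,2]-i[...,0]>18)&(g<np.median(g[reg])*.65)
    k,l,s,_=cv2.connectedComponentsWithStats(m.astype(np.uint8))
    for j in range(1,k):
        if s[j,4]<60: continue
        q=w[l==j][:,:2]*1000; c=q.mean(0); e=np.linalg.svd(q-c,full_matrices=False)[2][0]; e*=np.sign(e[1]); t=(q-c)@e
        print(n,s[j,4],c.round(1),"mid",(c+e*(t.max()+t.min())/2).round(1),"ang",np.degrees(np.arctan2(e[1],e[0])).round(1),"len",np.ptp(t).round(1),"wid",np.ptp((q-c)@[-e[1],e[0]]).round(1))
q=quat(0)
for a in ([.425,-.288],[.493,-.312]):
  for th in (5,-10): print(a,th,ctrl.ik([*a,.006],quat(np.radians(th))) is not None)
for sx in (-.06,0):
    for y,z,th in ((-.02,.14,.15),(.02,.1,.15),(.013,.084,0)): print(sx,ctrl.ik(bw(sx,y,z),quat(BP[2],th)) is not None)
E
```

```text
scene 156 [ 425. -289.] mid [ 424.9 -287.3] ang 93.6 len 121.8 wid 12.4
scene 164 [ 493.5 -312.4] mid [ 493.8 -310.6] ang 79.0 len 120.9 wid 12.4
top 181 [ 491.1 -313.8] mid [ 491.3 -312.9] ang 79.5 len 126.4 wid 13.3
top 176 [ 422.6 -290.9] mid [ 422.7 -291.4] ang 93.5 len 125.4 wid 12.8
[0.425, -0.288] 5 True
[0.425, -0.288] -10 True
[0.493, -0.312] 5 True
[0.493, -0.312] -10 True
-0.06 True
-0.06 True
-0.06 True
0 True
0 True
0 True
```

```bash
cat >> h.py <<'E'
DZ=.0045-.007   # TCP relative to the bar axis along world z at pick (negative: below)
def pick(mid,ang):
    yaw=np.radians(ang-90); g=np.array([mid[0],mid[1],.0045])
    ctrl.movep(g+[0,0,.15],quat(yaw)); ctrl.movel(g,None,.2); ctrl.pause(.15); ctrl.close_gripper(110); ctrl.pause(.1); print("grip",S())
    ctrl.movel(g+[0,0,.16],None,.2); print("lift",S())
def tcp_for(seat_x,s,th,dx=0,dz=0,e=0,C=(.088,.086)):
    # tip s past inner face (along axis, th tilt), axis through C; e: bar mid ahead of grasp along bar
    u=np.array([np.cos(th),-np.sin(th)]); m=np.array(C)-u*(.0935-(s-.003)+e)
    n=np.array([-np.sin(th),-np.cos(th)])          # tool z in (y,z)
    m=m+n*(-DZ); return bw(seat_x+dx,m[0],m[1]+dz)
def rd(n=3):
    L=[]
    for _ in range(n): ctrl.pause(.02); L.append(np.r_[get_state()["tcp_pos"],get_state()["contact_force"]])
    return np.array(L).mean(0)
E
python3 - <<'E'
from h import *
pick((.4237,-.2895),93.5)
th=np.radians(8); q=quat(BP[2],th); p=tcp_for(-.06,-.010,th)
ctrl.movel(p+[0,0,.07],q,.25); ctrl.movel(p+[0,0,.03],None,.2); ctrl.pause(.2); print(S())
im,_=vision.grab_frame("scene"); im2,_=vision.grab_frame("top")
cv2.imwrite("pics/i1.png",np.hstack([cv2.resize(im[110:270,150:310],(400,400),interpolation=cv2.INTER_CUBIC),cv2.resize(im2[130:270,205:345],(400,400),interpolation=cv2.INTER_CUBIC)]))
E
```

```text
grip time=56.7 tcp_pos=[0.4237, -0.2895, 0.0049] contact_force=[-0.1327, 1.2532, 5.7319] width=0.0102 gripper_force=108.1504
lift time=57.65 tcp_pos=[0.4232, -0.2889, 0.1635] contact_force=[-0.4759, 0.1849, -0.648] width=0.0103 gripper_force=107.8984
time=59.45 tcp_pos=[0.4818, -0.0221, 0.1294] contact_force=[-0.7368, 1.098, 0.0528] width=0.0101 gripper_force=107.9483
```

View pics/i1.png

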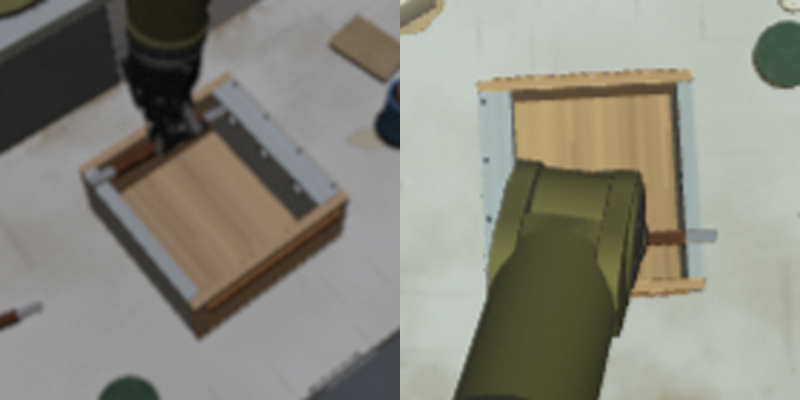

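```bash
python3 - <<'E'
from h import *
th=np.radians(8); p=tcp_for(-.06,-.010,th)+[0,0,.03]
m=p+[0,-(-DZ)*-np.sin(th),(-DZ)*np.cos(th)]
print("mid",m,"rear exp",m+np.array([0,-.0935*np.cos(th),.0935*np.sin(th)]))
im,_=vision.grab_frame("top")
reg=im[200:226,296:322]; g=reg.astype(int).sum(2)
print(g[8:18].tolist())
zr=m[2]+.013
print(at_z("top",[[316,212.6],[317,212.6]],zr).round(4))
for c in (300,305,312): 
    print(c, at_z("top",[[c,212.6]],zr-.005).round(4))
im2,_=vision.grab_frame("scene")
# scene: rear end approx pixel
print(at_z("scene",[[150+88/2.5,110+172/2.5]],zr).round(4))
E
```

```text
mid [ 0.48110895 -0.02127646  0.13082194] rear exp [ 0.48110895 -0.11386652  0.14383462]
[[411, 408, 407, 400, 394, 382, 248, 187, 240, 463, 502, 503, 504, 512, 533, 541, 544, 543, 548, 544, 544, 542, 541, 539, 536, 534], [408, 413, 406, 399, 395, 386, 244, 188, 239, 463, 504, 500, 508, 511, 528, 541, 546, 548, 546, 547, 543, 542, 541, 538, 536, 534], [358, 366, 317, 297, 313, 313, 246, 196, 222, 399, 382, 389, 406, 418, 439, 427, 423, 439, 448, 452, 521, 542, 540, 536, 535, 533], [237, 241, 212, 204, 216, 221, 205, 192, 238, 384, 397, 403, 409, 408, 415, 408, 407, 409, 415, 448, 524, 542, 536, 534, 533, 535], [186, 183, 187, 188, 186, 189, 185, 187, 233, 388, 424, 425, 424, 422, 423, 421, 423, 420, 420, 422, 513, 543, 534, 533, 533, 535], [184, 183, 184, 186, 189, 189, 187, 188, 226, 385, 422, 420, 423, 420, 423, 420, 420, 425, 425, 425, 516, 541, 539, 533, 537, 538], [186, 186, 189, 186, 186, 187, 193, 188, 235, 376, 434, 429, 418, 408, 412, 404, 425, 431, 426, 492, 538, 544, 539, 539, 538, 541], [172, 233, 238, 211, 202, 242, 228, 181, 175, 373, 475, 485, 479, 481, 494, 505, 516, 519, 513, 537, 546, 541, 543, 540, 539, 542], [354, 351, 344, 351, 353, 358, 290, 203, 149, 379, 490, 504, 503, 507, 527, 546, 548, 553, 548, 543, 545, 542, 541, 542, 543, 538], [408, 391, 378, 393, 399, 391, 307, 210, 175, 375, 492, 504, 505, 511, 523, 542, 549, 552, 549, 544, 543, 542, 541, 540, 538, 538]]
[[ 0.4821 -0.1166  0.1438]
 [ 0.482  -0.1193  0.1438]]
300 [[ 0.4834 -0.0724  0.1388]]
305 [[ 0.4831 -0.0864  0.1388]]
312 [[ 0.4825 -0.1059  0.1388]]
[[ 0.4725 -0.1063  0.1438]]
```

The bar lies in the hand within about 1 mm of what I expected. Inserting.

```bash
cat > ins.py <<'E'
from h import *
import sys
def insert(sx,e=-.001,dx=0,dz=0):
    th=np.radians(8); q=quat(BP[2],th)
    ctrl.movel(tcp_for(sx,-.010,th,dx,dz,e),q,.15); ctrl.pause(.15); b=rd()[3:]
    for s in np.arange(-.006,.0211,.003):
        p=tcp_for(sx,s,th,dx,dz,e); ctrl.movel(p,None,.06); m=rd(); f=m[3:]-b
        print(f"s={s*1000:.0f} F={f.round(1)} err={((m[:3]-p)*1000).round(1)}")
        if abs(f).max()>14: print("STOP"); return False
    return True
if __name__=="__main__":
    print(insert(float(sys.argv[1])),S())
E
python3 ins.py -.06
```

```text
s=-6 F=[ 0.1  0.2 -0.3] err=[0.1 0.3 0.2]
s=-3 F=[-0.3  0.7 -0.3] err=[-0.   0.1 -0. ]
s=0 F=[-0.   0.5 -0.1] err=[-0.   0.1 -0.1]
s=3 F=[-0.2  0.7 -0. ] err=[-0.   0.1 -0. ]
s=6 F=[0.2 0.6 0.1] err=[-0.   0.2 -0. ]
s=9 F=[-0.5  1.   0. ] err=[ 0.   0.2 -0. ]
s=12 F=[-0.2  0.9  0.2] err=[-0.   0.2 -0. ]
s=15 F=[-0.3  0.6  0.2] err=[-0.   0.2 -0. ]
s=18 F=[ 0.1  0.6 -0.1] err=[ 0.   0.2 -0. ]
s=21 F=[-0.1  0.4  0. ] err=[-0.   0.2 -0. ]
True time=63.2 tcp_pos=[0.4803, 0.0102, 0.0939] contact_force=[-0.1694, 0.084, -1.2332] width=0.0104 gripper_force=107.9601
```

```bash
cat > lev.py <<'E'
from h import *
import sys
def level(sx,e=-.001,dx=0,dz=0,s0=.021):
    b=rd()[3:]
    for a in (6,4,2,0):
        th=np.radians(a); p=tcp_for(sx,s0,th,dx,dz,e); ctrl.movel(p,quat(BP[2],th),.04); m=rd(); f=m[3:]-b
        print(f"a={a} F={f.round(1)} err={((m[:3]-p)*1000).round(1)}")
        if abs(f).max()>18: print("STOP"); return False
    for s in [.018,.0155,.013,.011,.010,.009,.008,.007,.006,.005]:
        p=tcp_for(sx,s,0,dx,dz,e); ctrl.movel(p,None,.06); m=rd(); f=m[3:]-b
        print(f"s={s*1000:.1f} F={f.round(1)} err={((m[:3]-p)*1000).round(1)}")
        if abs(f).max()>(5 if s<.0105 else 12): print("contact"); return s<.0105
    return False
if __name__=="__main__": print(level(float(sys.argv[1])),S())
E
python3 lev.py -.06
```

```text
a=6 F=[ 0.7 -0.2  0.5] err=[-0.1 -0.6  0.1]
a=4 F=[ 0.1 -0.4  0.3] err=[-0.1 -0.3  0.1]
a=2 F=[ 0.5 -0.3  0.2] err=[-0.  -0.2  0. ]
a=0 F=[ 0.9 -0.1  0.3] err=[-0.  -0.2  0.1]
s=18.0 F=[ 1.  -0.1  0.1] err=[0.  0.1 0. ]
s=15.5 F=[-0.  -0.5  0.8] err=[-0.  -0.1  0. ]
s=13.0 F=[ 0.4 -0.2  0.4] err=[-0.  -0.2  0. ]
s=11.0 F=[ 0.1 -0.6  0.7] err=[ 0.  -0.1  0. ]
s=10.0 F=[ 0.6 -0.   0.1] err=[-0. -0. -0.]
s=9.0 F=[0.7 0.  0.1] err=[ 0. -0.  0.]
s=8.0 F=[ 0.5 -1.1  0.7] err=[ 0.  -0.1  0. ]
s=7.0 F=[0.8 2.2 0.6] err=[-0.1  0.5 -0. ]
s=6.0 F=[1.  6.  0.8] err=[-0.2  1.4 -0.1]
contact
True time=67.15 tcp_pos=[0.4805, -0.0039, 0.0834] contact_force=[0.608, 5.8684, -0.6579] width=0.01 gripper_force=107.972
```

Bar 0 is home, with the socket bottom felt. Opening fully here would drive a finger into the side wall (40 mm away against 57 mm needed). I'll lower the grip force and slide the pads off upward instead.

```bash
cat > off.py <<'E'
from h import *
import sys
def off(sx,e=-.001):
    ctrl.movel(tcp_for(sx,.0068,0,0,0,e),None,.05); ctrl.close_gripper(20); b=rd(); print("low grip",S(),b[3:].round(1)); p0=tcp_for(sx,.0068,0,0,0,e)
    for k in range(1,16):
        p=p0+[0,0,.0015*k]; ctrl.movel(p,None,.06); m=rd(); w=get_state()["width"]
        print(k,(m[3:]).round(1),((m[:3]-p)*1000).round(1),round(w,4))
        if w<.004 or abs(m[3:]).max()>45: break
    return w
if __name__=="__main__": print(off(float(sys.argv[1])),S())
E
python3 off.py -.06
```

```text
low grip time=67.6667 tcp_pos=[0.4806, -0.0039, 0.0835] contact_force=[-0.1798, 5.4971, -0.5122] width=0.0103 gripper_force=107.9545 [ 0.2  5.3 -0.4]
1 [ 0.5  5.3 -2.5] [-0.1  0.6 -0.2] 0.0107
2 [  4.3   4.8 -19. ] [-0.2  0.6 -1.4] 0.0103
3 [  8.9   4.1 -37.3] [-0.2  0.6 -2.7] 0.0103
4 [ 14.2   3.2 -55.7] [-0.3  0.6 -4. ] 0.0102
0.01019033255919628 time=68.8667 tcp_pos=[0.4804, -0.0039, 0.0855] contact_force=[13.1791, 3.2225, -56.4649] width=0.0102 gripper_force=100.6418
```

Re-gripping at a lower force had no effect. Instead I'll preload the compliant arm slightly up and toward the box middle, so the fingers spring clear of the wall as they open.

```bash
python3 - <<'E'
from h import *
p0=tcp_for(-.06,.0072,0,0,0,-.001)
ctrl.movel(p0+[.006,0,.006],None,.05); print(S())
if np.linalg.norm(get_state()["contact_force"])<95:
    ctrl.ungrasp(); print(S())
    ctrl.movel(np.array(get_state()["tcp_pos"])+[0,0,.03],None,.15); print(S())
    ctrl.movel(bw(0.03,-.02,.25),None,.3)
    ctrl.movel([.40,-.12,.3],None,.4)
im,_=vision.grab_frame("scene"); im2,_=vision.grab_frame("top")
cv2.imwrite("pics/s1.png",np.hstack([cv2.resize(im[120:260,160:300],(400,400),interpolation=cv2.INTER_CUBIC),cv2.resize(im2[130:270,205:345],(400,400),interpolation=cv2.INTER_CUBIC)]))
E
```

```text
time=69.1333 tcp_pos=[0.481, -0.0038, 0.0853] contact_force=[-1.0403, 1.9847, -36.3477] width=0.0103 gripper_force=103.2749
time=69.85 tcp_pos=[0.4868, -0.0041, 0.0897] contact_force=[-0.5769, 0.8457, -0.0313] width=0.0856 gripper_force=0.0
time=70.2 tcp_pos=[0.4873, -0.004, 0.1202] contact_force=[-0.2702, -0.2641, -0.8978] width=0.0853 gripper_force=0.0
```

View pics/s1.png

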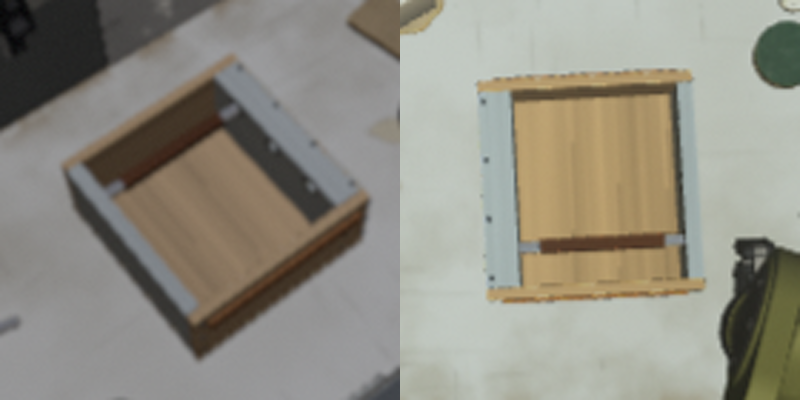

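Bar 0 is seated level, with its steel ends showing about equally on both sides. Now bar B into the middle seat.

```bash
python3 - <<'E'
from h import *
from ins import insert
from lev import level
pick((.4923,-.3123),79.3)
th=np.radians(8); q=quat(BP[2],th); p=tcp_for(0,-.010,th,0,0,-.0015)
ctrl.movel(p+[0,0,.07],q,.25); ctrl.movel(p+[0,0,.03],None,.2); ctrl.pause(.1); print(S())
im2,_=vision.grab_frame("top"); g=im2[180:215,296:322].astype(int).sum(2)
print(g[::2].tolist())
if insert(0,-.0015): print("level",level(0,-.0015),S())
E
```

```text
grip time=74.4583 tcp_pos=[0.4923, -0.3124, 0.0049] contact_force=[-0.3644, 0.7774, 5.1298] width=0.0105 gripper_force=108.4591
lift time=75.4083 tcp_pos=[0.4918, -0.3116, 0.1634] contact_force=[-0.1428, 0.3989, -0.7419] width=0.0102 gripper_force=107.8981
time=77.2 tcp_pos=[0.5416, -0.0199, 0.1293] contact_force=[1.0176, 0.0231, -0.8891] width=0.0103 gripper_force=107.9464
[[445, 455, 422, 397, 306, 214, 192, 462, 510, 510, 512, 519, 545, 570, 573, 572, 574, 571, 569, 570, 575, 572, 569, 571, 571, 573], [438, 458, 428, 397, 317, 220, 194, 383, 494, 511, 509, 516, 537, 566, 572, 568, 570, 569, 569, 569, 570, 565, 567, 566, 568, 566], [433, 455, 431, 402, 314, 219, 190, 381, 493, 509, 510, 515, 534, 560, 566, 569, 564, 567, 564, 564, 562, 564, 564, 563, 562, 563], [430, 450, 432, 403, 347, 236, 192, 310, 476, 507, 513, 518, 523, 563, 575, 574, 576, 577, 575, 573, 574, 571, 571, 574, 571, 574], [427, 447, 437, 407, 352, 234, 193, 312, 477, 510, 509, 518, 524, 563, 575, 580, 578, 573, 576, 576, 575, 570, 570, 570, 571, 569], [222, 212, 208, 209, 217, 205, 197, 312, 411, 426, 427, 425, 4
[... 2166 characters left out ...]
-0.  -0.3  0.1]
a=2 F=[-0.7 -0.1 -0.2] err=[-0.  -0.2  0.1]
a=0 F=[ 0.1  1.  -0.7] err=[-0.  -0.2  0.1]
s=18.0 F=[ 0.2  0.2 -0.3] err=[0.  0.1 0. ]
s=15.5 F=[-0.1  0.2  0.1] err=[-0.  -0.1  0. ]
s=13.0 F=[-0.1  1.1 -0.6] err=[ 0.  -0.2  0. ]
s=11.0 F=[ 0.   0.3 -0.5] err=[ 0.  -0.1  0. ]
s=10.0 F=[-0.   0.2 -0.1] err=[ 0. -0.  0.]
s=9.0 F=[-0.1  0.2 -0.2] err=[ 0.  -0.1  0. ]
s=8.0 F=[ 0.1  0.7 -0.3] err=[ 0.  -0.1  0. ]
s=7.0 F=[ 0.4 -0.1 -0.7] err=[ 0. -0.  0.]
s=6.0 F=[-0.2  4.2 -0.3] err=[-0.1  0.8 -0.1]
s=5.0 F=[-0.4  7.1  0.4] err=[-0.2  1.7 -0.1]
contact
level True time=85.05 tcp_pos=[0.5405, -0.0026, 0.0834] contact_force=[-0.9231, 7.7024, -0.5223] width=0.0101 gripper_force=107.9984
```

```bash
python3 - <<'E'
from h import *
p0=tcp_for(0,.0062,0,0,0,-.0015)
ctrl.movel(p0+[.004,0,.006],None,.05); print(S())
ctrl.ungrasp(); print(S())
ctrl.movel(np.array(get_state()["tcp_pos"])+[0,0,.03],None,.15)
ctrl.movel(bw(0.03,-.02,.25),None,.3)
ctrl.movel([.40,-.12,.3],None,.4)
v,u=np.mgrid[0:384,0:512]
ims={}
for n in ("scene","top"):
    ims[n],_=vision.grab_frame(n)
    for r in models.masks_of(n,"clay_slab"):
        ys,xs=np.nonzero(r["mask"]); w=at_z(n,np.c_[xs,ys],.011 if n=="scene" else .013)[:,:2]*1000; (c,s,a)=cv2.minAreaRect(w.astype(np.float32))
        print(n,round(r["p"],2),len(xs),w.mean(0).round(1),np.round(c,1),np.round(s,1),round(a,1),ims[n][ys,xs].mean(0).round())
cv2.imwrite("pics/s2.png",np.hstack([cv2.resize(ims["scene"][50:260,160:400],(400,350),interpolation=cv2.INTER_CUBIC),cv2.resize(ims["top"][130:270,205:345],(400,350),interpolation=cv2.INTER_CUBIC)]))
E
```

```text
time=85.35 tcp_pos=[0.5409, -0.0025, 0.0853] contact_force=[1.7048, 1.5676, -34.3701] width=0.0101 gripper_force=113.8566
time=86.0667 tcp_pos=[0.5448, -0.0032, 0.0897] contact_force=[-0.2881, -0.7237, 0.0759] width=0.0853 gripper_force=0.0
scene 0.87 625 [716. 394.] [716.  394.4] [105.2  70.5] 76.1 [ 47.  48. 157.]
scene 0.67 517 [461.5 326.2] [460.2 326.2] [104.1  71.1] 11.2 [ 83. 100. 112.]
scene 0.53 6155 [524.7  23.5] [514.9  28.1] [284.4 266.2] 1.0 [ 84.  96. 107.]
top 0.8 650 [713.3 391. ] [713.6 391.1] [98.9 66.1] 74.5 [ 46.  52. 217.]
top 0.66 656 [460.6 325.3] [460.5 325.6] [98.  64.3] 10.6 [ 97. 133. 147.]
```

View pics/s2.png

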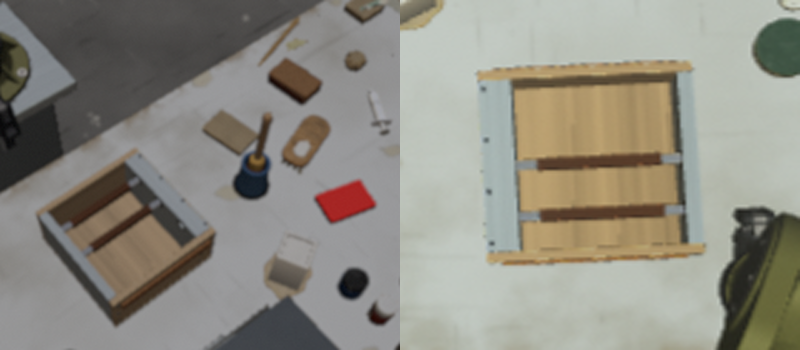

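Both bars are home. The slab was knocked to about (0.460, 0.326), angle ≈ 11°. Picking and placing it.

```bash
python3 - <<'E'
from h import *
a=np.radians(10.9); g=np.array([.4598,.3256,-.002]); tgt=bw(-.03,0,.0925)
best=None
for off in (np.pi/2,-np.pi/2):
    j=ctrl.ik(g+[0,0,.15],quat(a+off)); j2=ctrl.ik(tgt+[0,0,.09],quat(BP[2]+off)); print(off,None if j is None else np.round(j,2),None if j2 is None else np.round(j2,2))
    if j is not None and j2 is not None:
        c=np.abs(np.array(j)-get_state()["qpos"]).max()
        if best is None or c<best[0]: best=(c,off)
off=best[1]
ctrl.movep([.40,.15,.3],quat(a+off)); ctrl.movep(g+[0,0,.13],quat(a+off)); ctrl.pause(.1)
im,_=vision.grab_frame("scene")
for r in models.masks_of("scene","clay_slab")[:3]:
    ys,xs=np.nonzero(r["mask"]); print(round(r["p"],2),len(xs),at_z("scene",np.c_[xs,ys],.011)[:,:2].mean(0).round(4))
ctrl.movel(g,None,.15); ctrl.pause(.1); print(S())
ctrl.close_gripper(45); ctrl.pause(.1); print(S())
ctrl.movel(g+[0,0,.17],None,.15); ctrl.pause(.1); print(S())
json.dump(off,open("off.json","w"))
im,_=vision.grab_frame("scene"); cv2.imwrite("pics/sl.png",cv2.resize(im[20:220,200:400],None,fx=2.5,fy=2.5,interpolation=cv2.INTER_CUBIC))
E
```

```text
1.5707963267948966 [-0.92  0.52  0.41  1.79 -0.26  0.89  1.36] [-0.31  0.4   0.39  1.88 -0.19  0.9   1.76]
-1.5707963267948966 [-1.14  0.61  0.78  1.79 -0.51  0.96 -1.52] [-0.67  0.55  1.    1.88 -0.55  1.01 -0.99]
0.8 514 [0.4597 0.3264]
0.67 626 [0.7162 0.3909]
time=91.2333 tcp_pos=[0.4604, 0.326, -0.001] contact_force=[-0.4231, 0.7341, 0.1905] width=0.0854 gripper_force=0.0
time=91.6667 tcp_pos=[0.4601, 0.326, -0.001] contact_force=[-1.6706, 0.6761, 7.0911] width=0.0637 gripper_force=48.7961
time=93.05 tcp_pos=[0.4594, 0.3253, 0.1671] contact_force=[0.6262, 0.6819, -1.1243] width=0.0638 gripper_force=49.6917
```

View pics/sl.png

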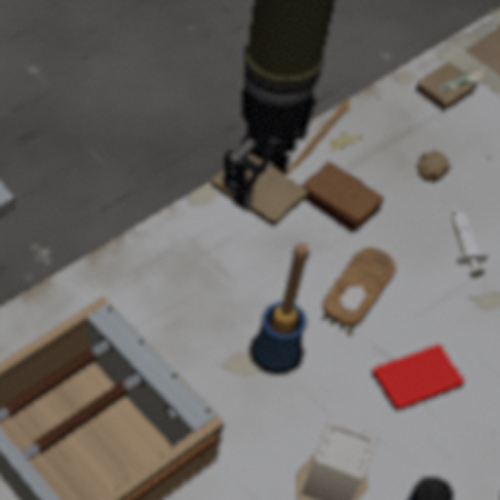

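```bash
python3 - <<'E'
from h import *
off=json.load(open("off.json")); q=quat(BP[2]+off); t=bw(-.03,0,0)
ctrl.movel(t+[0,0,.19],q,.25); ctrl.movel(t+[0,0,.105],None,.15); ctrl.pause(.2); b=rd()[3:]; print(S())
for z in np.arange(.100,.086,-.0015):
    ctrl.movel(t+[0,0,z],None,.05); m=rd(); f=m[3:]-b; print(round(z,4),f.round(1),m[2].round(4))
    if f[2]>3: break
print(S("width","gripper_force")); ctrl.ungrasp(); ctrl.pause(.2); ctrl.movel(np.array(get_state()["tcp_pos"])+[0,0,.06],None,.1)
ctrl.movel(bw(-.03,0,.28),None,.3); ctrl.movep([.40,-.2,.32],quat(BP[2]+off)); ctrl.pause(.3)
ims={}
for n in ("scene","top"):
    ims[n],d=vision.grab_frame(n); P=cloud(n,d)
    c,s=np.cos(BP[2]),np.sin(BP[2]); X=P[...,0]-BP[0];Y=P[...,1]-BP[1]; bx=c*X+s*Y; by=-s*X+c*Y
    hsv=(P[...,2]>.097)&(P[...,2]<.125)&(abs(bx)<.097)&(abs(by)<.08); print(n,hsv.sum(),bx[hsv].mean().round(4),by[hsv].mean().round(4),np.median(P[...,2][hsv]).round(4),np.polyfit(bx[hsv],P[...,2][hsv],1).round(4),np.polyfit(by[hsv],P[...,2][hsv],1).round(4))
    m=(P[...,2]>.13)&(np.hypot(P[...,0]-.575,P[...,1]-.28)<.05)&(P[...,2]<.25); print("brush",P[m].mean(0).round(4))
print(S())
cv2.imwrite("pics/fin.png",np.hstack([cv2.resize(ims["scene"][50:330,120:400],(400,400),interpolation=cv2.INTER_CUBIC),cv2.resize(ims["top"][130:270,205:345],(400,400),interpolation=cv2.INTER_CUBIC)]))
E
```

```text
time=95.55 tcp_pos=[0.5112, -0.0031, 0.1058] contact_force=[-0.2272, 0.1721, -1.2186] width=0.0636 gripper_force=49.7248
0.1 [-0.1 -0.8  0.8] 0.0998
0.0985 [0.3 0.3 0.4] 0.0984
0.097 [-0.  -0.1  0.2] 0.0969
0.0955 [ 0.1 -0.1  0.2] 0.0954
0.094 [-0.   0.   0.6] 0.0939
0.0925 [ 0.4 -0.5 -0.1] 0.0924
0.091 [-0.9 -0.1  5.3] 0.0912
width=0.0637 gripper_force=50.3147
scene 699 -0.0302 0.0002 0.1057 [-0.0064  0.1054] [0.0071 0.1056]
brush [0.5787 0.277  0.1789]
top 776 -0.0329 0.0005 0.1057 [0.0032 0.1058] [-0.0034  0.1057]
brush [0.5743 0.2767 0.1901]
time=100.85 tcp_pos=[0.4003, -0.1996, 0.3198] contact_force=[0.1871, -0.5592, 0.0797] width=0.0855 gripper_force=0.0
```

View pics/fin.png

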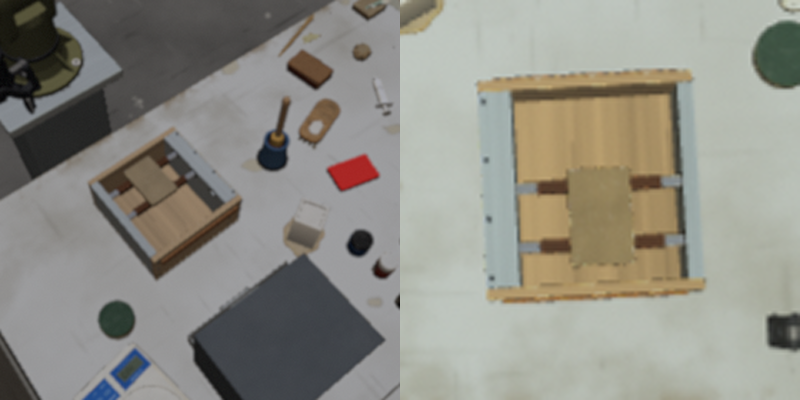

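The slab lies flat across both seated bars: its top is at 0.1057 m, so the underside is at about 0.093 m, centred at (-0.03, 0). The brush is in its pot, and the tin and scrubbing brush have not moved. Handing in.

```bash
python3 -c "
from station import ticket
print(ticket.close_job())"
```

```text
the job is handed in; nothing more can be done
None
```

The plate was brushed with two strokes, the brush is back in its pot, both bars are home in neighbouring seats with the slab flat across them, and the job was handed in at about 101 s; the judge returned no verdict.

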